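# Ready the podcast desk

## Robot

A 6-joint arm with a two-finger parallel gripper is mounted at the origin on the work surface. World frame = base frame: x ahead of the robot, y to its left, z up, the work surface at z = 0. Lengths are in m, angles in rad, forces in N, time in s.
With the tool pointing down it reaches from about 0.375 to 0.9 m from the base axis. Payload 3.1 kg.
Tool frame: the origin (TCP) lies midway between the tips of the shut fingers; the grasp point (between the pads) lies 19 mm behind it; x points along the fingers, z is the direction in which the jaws open and shut, and the axes are right-handed (so a half turn about x gives the same grasp; the last joint's range is limited). The gripper opens to 85 mm and grips with 20 to 120 N. Pads are 22 mm wide; open, the fingers measure 114 mm over their backs; the gripper's body (76 mm by 85 mm) begins 54 mm behind the grasp point. The pads swing forward as they close: fully open they stand 13 mm farther back than shut.
Start: joints at [-1.323, 0.527, 1.433, -0, 1.181, -0.178], TCP at [0.259, -0.569, 0.231] pointing down, gripper open.
Joint ranges: [-3.08, 3.08], [-0.75, 2.2], [0.22, 2.44], [-1.43, 4.57], [0, 2.65], [-2.85, 2.85]. Speed limits (rad/s): [2.79, 2.79, 3.14, 3.14, 3.14, 3.14].

## Interface

Orientations are given as a unit quaternion [x, y, z, w].
In Python, from station import status, snapshot, camera_params, ticket gives the robot as it stands.
- The arm moves only by the tool arm_command, never from a script. Its argument "series" is a list that holds one entry, the list of rows, each a list of 4 numbers: the shift along the tool's x, y, z in mm, then the turn about the tool's x in rad. A call has 1 to 10 rows; each row shifts and turns the commanded pose from where the row before left it, along the tool's axes as they then stand; what a row does not reach is not made up. A row lasts 1/10 s, in which the tool goes at most 50 mm and 8.59 degrees, less where a joint would pass 70% of its speed; a pose out of reach is approached as far as the arm can. A call is refused whole if a number of a shift passes 50 or a number of a turn 0.15, either way. A call with a gripper value outside its range is refused whole. "jaw" is the opening in per cent of the stroke, from 0 (shut) to 100 (fully open), set as the call begins (left out, the last holds). The fingers move at their own pace and stop on an object; "force" is the grip in N (left out, the last holds). Time passes only in rows, so rows that do not move let the fingers close. It gives the time, the measured TCP pose, the force and the opening at its end, in the units of the state.
- status.sense(): the state, without advancing time (a new reading comes with each control period).
- snapshot(name): name is "side" or "top"; returns the picture (420x560x3 uint8, red, green, blue); there is no depth.
- camera_params(name): a dict with "fovy" (degrees; the focal length in pixels is half the picture's height over the tangent of half this angle, whatever the lens; pixels are square), "cx", "cy" (the principal point, pixels), "extrinsics" (4x4, takes a point from camera to world coordinates). Camera axes: x right, y down, z forward; pixel columns grow to the right and rows downward; lengths in m; the calibration is good to about 2 mm. A picture is of the moment at which its call begins. camera_params takes no time and is no camera call.
- ticket.sign_off(): hands the job in, once; it reports no verdict.
The state is a dict: "t": time; "q": joint angles; "qd": joint speeds; "tau": joint torques, N m; "tcp_pos": TCP position; "tool_rot": TCP orientation; "force": force on the tool from outside, world axes, zero at the start; "ft_torque": the same for the moment, N m; "finger_gap": opening from 0.0 (shut) to 1.0 (fully open).
Only numpy, scipy, OpenCV 4.12 (cv2) and the standard library are available. Lean on these libraries where they do the work, as an engineer would, in place of code of your own. Each camera call takes 0.05 s, during which the arm holds its last target. There are 200 camera calls.

## Task

Get the desk ready for the next recording: first, before any microphone leaves the charging dock, turn the gain knob on the audio interface until its pointer reads the zero mark. Then hang every microphone in the stand, tail first down through a ring of its own until its head rests on the ring, and lay both receiver packs flat on the floor of the white tray, not stacked. Keep the microphones upright, and leave the rabbit, the mouse and the plant where they are.

Things in the scene. Friction and masses are not known exactly. Their poses are not given: they have to be found in the camera images.
- gain (a joint): Turn of the black gain knob on top of the audio interface, rad: 0 = its pointer reads the zero mark, positive = counter-clockwise seen from above; stops at -2.6 and 2.6; light friction (0.04 N m), stays where it is left. The pointer is the white line on one half of the grip bar's top; at 0 it points along the +x axis of zero_mark.
- gain_grip (a point): Point on the gain knob's axis, 83 mm above the desk. The knob is a disc 68 mm across, 50 to 62 mm above the desk, with an upright grip bar across it 56 mm long and 13 mm thick, its top 90 mm above the desk. The x axis turns with the knob: along the bar towards the pointer end; z is up.
- zero_mark (a point): Middle of the long white zero mark (the longest of the scale's eleven ticks) on top of the audio interface, 47 mm from the knob's axis. Its x axis points from the knob's axis out along the mark, z up. The interface is a fixed grey box 130 x 120 x 50 mm; the knob's axis is at the middle of its top.
- dock: White charging dock, a fixed block 76 x 330 x 48 mm high; origin under its centre, y along its length, z up. Five round wells in a row along y, 66 mm apart, the middle one at y = 0: 38 mm wide, 40 mm deep (floor 8 mm above the desk).
- stand: Pink ring stand, fixed: a foot 85 x 320 x 8 mm, two posts and a bar, at x = +36 mm, that carries five fixed level rings in a row along y at the height of 110 to 120 mm. Origin on the desk beneath the middle of the row of rings; y along the row, z up. The bar's top is level with the rings.
- tray: White open tray, fixed, 150 x 220 mm and 32 mm high outside, walls and floor 5 mm thick; origin under its centre, z up, the long side along y.
- ring0 (a point): Centre of ring 0 of the stand, level with its upper face (120 mm above the desk). The hole is 38 mm wide, the ring 54 mm across and 10 mm thick; z up. Neighbouring rings are 66 mm apart.
- ring1 (a point): Centre of ring 1 of the stand, level with its upper face (120 mm above the desk). The hole is 38 mm wide, the ring 54 mm across and 10 mm thick; z up. Neighbouring rings are 66 mm apart.
- ring2 (a point): Centre of ring 2 of the stand, level with its upper face (120 mm above the desk). The hole is 38 mm wide, the ring 54 mm across and 10 mm thick; z up. Neighbouring rings are 66 mm apart.
- ring3 (a point): Centre of ring 3 of the stand, level with its upper face (120 mm above the desk). The hole is 38 mm wide, the ring 54 mm across and 10 mm thick; z up. Neighbouring rings are 66 mm apart.
- ring4 (a point): Centre of ring 4 of the stand, level with its upper face (120 mm above the desk). The hole is 38 mm wide, the ring 54 mm across and 10 mm thick; z up. Neighbouring rings are 66 mm apart.
- mic0: Hand microphone, 150 mm long, 200 g: black round handle 32 mm thick and 100 mm long, rounded at the tail (22 mm across the end); round dark head 50 mm across with a flat underside, straight-sided from 100 to 134 mm above the tail, domed above. Origin at the tail's end, z along the handle towards the head. Starts nearly upright, tail on the floor of a dock well. None if absent.
- mic1: Hand microphone, 150 mm long, 200 g: black round handle 32 mm thick and 100 mm long, rounded at the tail (22 mm across the end); round dark head 50 mm across with a flat underside, straight-sided from 100 to 134 mm above the tail, domed above. Origin at the tail's end, z along the handle towards the head. Starts nearly upright, tail on the floor of a dock well. None if absent.
- mic2: Hand microphone, 150 mm long, 200 g: black round handle 32 mm thick and 100 mm long, rounded at the tail (22 mm across the end); round dark head 50 mm across with a flat underside, straight-sided from 100 to 134 mm above the tail, domed above. Origin at the tail's end, z along the handle towards the head. Starts nearly upright, tail on the floor of a dock well. None if absent.
- mic3: Hand microphone, 150 mm long, 200 g: black round handle 32 mm thick and 100 mm long, rounded at the tail (22 mm across the end); round dark head 50 mm across with a flat underside, straight-sided from 100 to 134 mm above the tail, domed above. Origin at the tail's end, z along the handle towards the head. Starts nearly upright, tail on the floor of a dock well. None if absent.
- mic4: Hand microphone, 150 mm long, 200 g: black round handle 32 mm thick and 100 mm long, rounded at the tail (22 mm across the end); round dark head 50 mm across with a flat underside, straight-sided from 100 to 134 mm above the tail, domed above. Origin at the tail's end, z along the handle towards the head. Starts nearly upright, tail on the floor of a dock well. None if absent.
- pack0: Receiver pack lying flat on the desk: a grey flat box 90 x 46 x 24 mm, 150 g, with a black stub 12 mm long on one end (look only). Origin at the centre of its underside, x along its length, z up.
- pack1: Receiver pack lying flat on the desk: a grey flat box 90 x 46 x 24 mm, 150 g, with a black stub 12 mm long on one end (look only). Origin at the centre of its underside, x along its length, z up.
- rabbit: The rabbit figurine (white, 60 mm wide, 132 mm tall), loose, not part of the job; origin under its centre.
- mouse: The computer mouse (pink, round, 62 mm wide, 36 mm tall), loose, not part of the job; origin under its centre.
- pot: The potted plant (grey pot with leaves, 72 mm wide, 95 mm tall), loose, not part of the job; origin under its centre.

How it is judged:
By the outcome, as a careful person would: the job done as asked, in the order asked, and still so for the second after the job is handed in, with the robot touching nothing.
Of mic0, mic1, mic2, mic3, mic4 only 3 to 5 are there at a start; the rules pass over those that are not, and their reading is None.
At some moment in a run one of pack0, pack1 may be knocked a few centimetres aside while the robot is not near it.
It also fails if it takes over 210 s, if anything falls off the work surface, if the arm or the gripper's body presses on something with over 40 N, if the wrist force passes 120 N, or if a joint passes its speed limit or range.

## Working session

There is one attempt and no reset: what is moved stays moved. The work goes in short steps, Python scripts to look and compute and a tool call to move; the robot and the scene stay as the last step left them, time stands still between calls to the robot, and variables do not carry over. Pictures are saved under pics/ and viewed, about 12 in all and at most 16, crops included, and the job is handed in when it is done.

Besides the shell and the picture viewer there is one more tool, called after ">>>" as name([rows], argument=value, ...), one row to a line, values as JSON. arm_command: Moves the arm, as the interface text tells. Its arguments: {"type":"object","properties":{"series":{"type":"array"},"jaw":{"type":"number"},"force":{"type":"number"}},"required":["series"]}

```bash
ls; mkdir -p pics
cat > h.py <<'E'
import numpy as np,cv2
from station import status,snapshot,camera_params,ticket
from scipy.spatial.transform import Rotation as R
def K(n):
    p=camera_params(n);f=210/np.tan(np.radians(p['fovy'])/2);return f,p['cx'],p['cy'],np.array(p['extrinsics'])
def ray(n,u,v,z):
    f,cx,cy,E=K(n);d=E[:3,:3]@np.array([(u-cx)/f,(v-cy)/f,1]);o=E[:3,3]
    return o+d*(z-o[2])/d[2]
def proj(n,P):
    f,cx,cy,E=K(n);c=E[:3,:3].T@(np.array(P)-E[:3,3]);return f*c[0]/c[2]+cx,f*c[1]/c[2]+cy
def shot(n,name):
    im=snapshot(n);np.save('pics/'+name+'.npy',im);cv2.imwrite('pics/'+name+'.png',im[:,:,::-1]);return im
E
python3 - <<'E'
from h import *
for n in('top','side'):
    shot(n,n+'0');print(n,K(n))
s=status.sense();print(s['t'],s['tcp_pos'],s['tool_rot'],R.from_quat(s['tool_rot']).as_matrix().round(3),s['finger_gap'])
E
```

```text
pics
top (np.float64(443.4986338823757), 278.9419190896885, 207.12168562783978, array([[-0.00259787, -0.99157131,  0.12953603,  0.48720854],
       [-0.99962809,  0.0060915 ,  0.02658138, -0.01471281],
       [-0.0271464 , -0.1294188 , -0.99121836,  1.03795553],
       [ 0.        ,  0.        ,  0.        ,  1.        ]]))
side (np.float64(542.6898689035708), 278.2095228889557, 213.5805408428592, array([[-0.95120445, -0.15411724,  0.26731623,  0.24487356],
       [-0.30786457,  0.53221215, -0.78865052,  1.01843322],
       [-0.02072431, -0.83246508, -0.5536898 ,  0.81783067],
       [ 0.        ,  0.        ,  0.        ,  1.        ]]))
0.1 [ 0.25857415 -0.56828375  0.23043149] [ 0.38324723  0.59505909 -0.38230723  0.59402645] [[-0.001  0.91   0.414]
 [ 0.002  0.414 -0.91 ]
 [-1.     0.    -0.002]] 0.9978478203815656
```

View pics/top0.png

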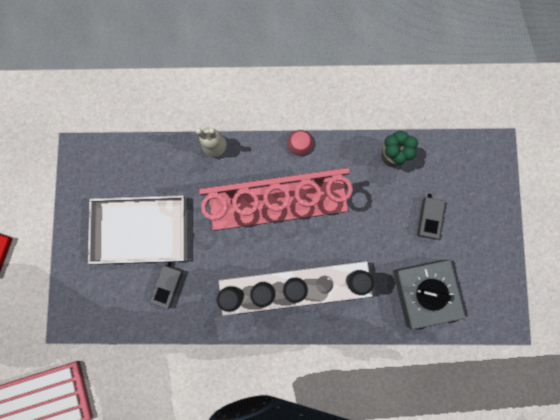

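View pics/side0.png

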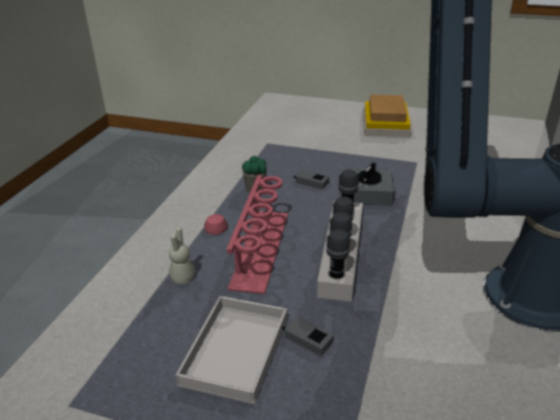

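Top view: four mics at about (229,299), (262,294), (294,290), (361,282), with the well at (326,285) empty. The knob is at (432,294), the packs at (432,217) and (167,287), the rings lie from (215,207) to (339,188), and the tray centre is near (138,230).

Run:
```python
from h import *
im=np.load('pics/top0.npy')
c=cv2.resize(im[165:335,195:475],None,fx=2.8,fy=2.8,interpolation=cv2.INTER_CUBIC)
c=cv2.convertScaleAbs(c,alpha=1.6,beta=20)
cv2.imwrite('pics/c1.png',c[:,:,::-1])
for n,l,z in[('mic',[(229,299),(262,294),(294,290),(361,282)],.145),('ring',[(215,207),(246,202.5),(276,198),(307,193),(339,188)],.12),('well',[(326,285)],.048),('knob',[(432,294)],.09),('tray',[(90,200),(184,197),(187,263),(90,264)],.032),('pack',[(432,217),(167,287)],.024),('box',[(397,270),(453,262),(465,316),(412,328)],.05),('dock',[(219,279),(369,262),(373,297),(222,315)],.048)]:
    for p in l: print(n,p,ray('top',*p,z).round(3))
```

```text
mic (229, 299) [0.421 0.109 0.145]
mic (262, 294) [0.43  0.043 0.145]
mic (294, 290) [ 0.438 -0.02   0.145]
mic (361, 282) [ 0.454 -0.153  0.145]
ring (215, 207) [0.608 0.144 0.12 ]
ring (246, 202.5) [0.617 0.079 0.12 ]
ring (276, 198) [0.626 0.016 0.12 ]
ring (307, 193) [ 0.637 -0.049  0.12 ]
ring (339, 188) [ 0.647 -0.116  0.12 ]
well (326, 285) [ 0.444 -0.091  0.048]
knob (432, 294) [ 0.427 -0.308  0.09 ]
tray (90, 200) [0.638 0.451 0.032]
tray (184, 197) [0.644 0.231 0.032]
tray (187, 263) [0.492 0.221 0.032]
tray (90, 264) [0.491 0.443 0.032]
pack (432, 217) [ 0.595 -0.336  0.024]
pack (167, 287) [0.439 0.267 0.024]
box (397, 270) [ 0.476 -0.247  0.05 ]
box (453, 262) [ 0.493 -0.369  0.05 ]
box (465, 316) [ 0.377 -0.388  0.05 ]
box (412, 328) [ 0.352 -0.274  0.05 ]
dock (219, 279) [0.457 0.145 0.048]
dock (369, 262) [ 0.493 -0.186  0.048]
dock (373, 297) [ 0.418 -0.193  0.048]
dock (222, 315) [0.379 0.137 0.048]
```

View pics/c1.png

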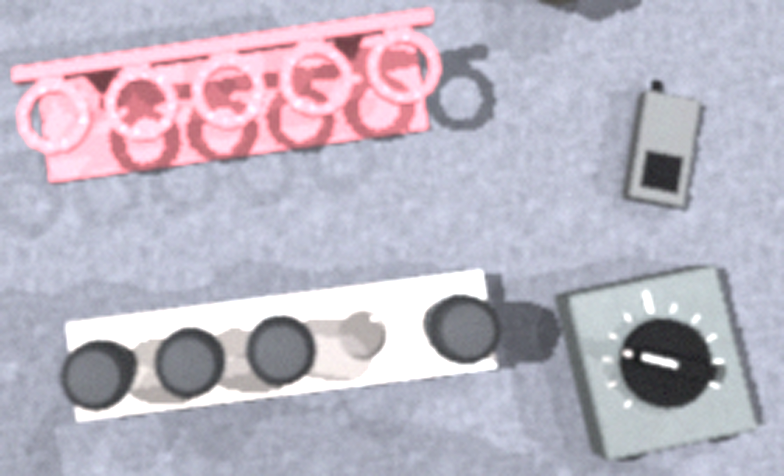

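Crop: mic heads at (98,374), (190,362), (281,350) and (464,328). The longest tick is above the knob at (647,302). The pointer line runs from (640,357) to (678,367), with another white blob at (627,353).

Run:
```python
from h import *
im=np.load('pics/top0.npy')
w=(im.min(2)>95).astype(np.uint8)
c=im[255:335,390:475]
print(proj('top',[.4245,-.3195,.09]),proj('top',[.4245,-.3195,.05]),proj('top',[.4245,-.3195,.062]))
g=cv2.resize(c,None,fx=7,fy=7,interpolation=cv2.INTER_CUBIC)
g=cv2.convertScaleAbs(g,alpha=1.8,beta=40)
cv2.imwrite('pics/c2.png',g[:,:,::-1])
```

```text
(np.float64(437.71005504839076), np.float64(295.01712439418577)) (np.float64(431.6736603979037), np.float64(293.78244884654015)) (np.float64(433.4317376131019), np.float64(294.14204345129366))
```

View pics/c2.png

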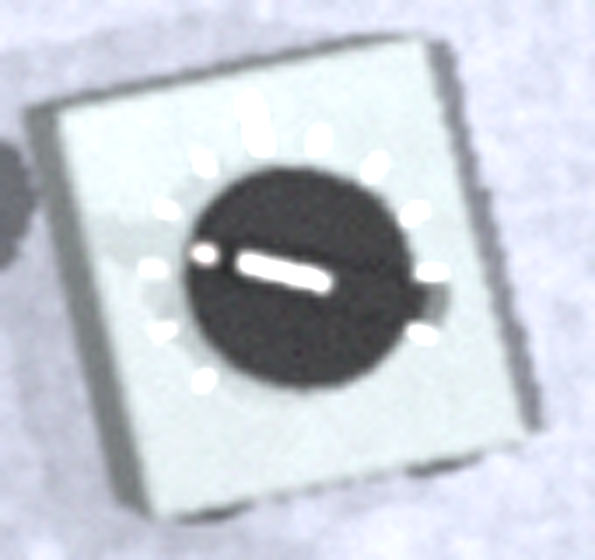

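```bash
cat >> h.py <<'E'
def plan(x,y,z,th=None):
    "tool-frame shift (mm) from measured pose, then turn (rad) to jaw angle th (deg, mod 180)"
    s=status.sense();M=R.from_quat(s['tool_rot']).as_matrix();d=M.T@(np.array([x,y,z])-s['tcp_pos'])*1000
    a=np.degrees(np.arctan2(M[1,2],M[0,2]));t=0 if th is None else ((a-th+90)%180-90)
    print('t %.1f tcp'%s['t'],np.round(s['tcp_pos'],4),'jaw %.1f tilt %.3f'%(a,M[2,0]),'shift',d.round(1),'turn %.3f'%np.radians(t),'gap %.3f'%s['finger_gap'],'F',np.round(s['force'],1))
E
python3 -c "
from h import *
plan(.4245,-.3195,.16,-14)"
```

```text
t 0.1 tcp [ 0.2586 -0.5683  0.2304] jaw -65.5 tilt -1.000 shift [  70.8  254.  -157.7] turn -0.900 gap 0.998 F [-0.7  0.4  0.6]
```

>>> arm_command([
  [[10,36,-22,0],[10,36,-22,0],[10,36,-22,0],[10,36,-22,0],[10,36,-22,0],[10,36,-22,0],[10,36,-22,0],[0,0,0,-0.15],[0,0,0,-0.15],[0,0,0,-0.15]],
], jaw=60)

```text
t: 1.1
tcp_pos: [0.4246, -0.3235, 0.1609]
tool_rot: [0.238, 0.666, -0.238, 0.666]
force: [0.5, 0.6, -0.4]
finger_gap: 0.602
```

>>> arm_command([
  [[0,0,0,-0.15],[0,0,0,-0.15],[0,0,0,-0.15],[0,0,0,0],[0,0,0,0]],
])

```text
t: 1.6
tcp_pos: [0.4243, -0.3242, 0.1611]
tool_rot: [0.087, 0.702, -0.087, 0.702]
force: [-1.4, 0.7, -0.5]
finger_gap: 0.602
```

```bash
python3 -c "
from h import *
plan(.4245,-.3195,.068,-14)"
```

```text
t 1.6 tcp [ 0.4243 -0.3242  0.1611] jaw -14.2 tilt -1.000 shift [93.1  4.6 -0.9] turn -0.003 gap 0.602 F [-1.4  0.7 -0.5]
```

>>> arm_command([
  [[31,5,-1,0],[31,0,0,0],[31,0,0,0],[0,0,0,0],[0,0,0,0]],
])

```text
t: 2.1
tcp_pos: [0.4245, -0.3192, 0.0682]
tool_rot: [0.087, 0.702, -0.086, 0.701]
force: [0.3, 0.2, 1.0]
finger_gap: 0.601
```

>>> arm_command([
  [[0,0,0,0],[0,0,0,0],[0,0,0,0],[0,0,0,0],[0,0,0,0],[0,0,0,0],[0,0,0,0]],
], jaw=0, force=40)

```text
t: 2.8
tcp_pos: [0.4246, -0.3199, 0.0699]
tool_rot: [0.085, 0.702, -0.087, 0.702]
force: [-2.2, -0.2, 5.8]
finger_gap: 0.138
```

>>> arm_command([
  [[0,0,0,0.111],[0,0,0,0.111],[0,0,0,0.111],[0,0,0,0.111],[0,0,0,0.111],[0,0,0,0.111],[0,0,0,0.111],[0,0,0,0.111],[0,0,0,0.111],[0,0,0,0.111]],
])

```text
t: 3.8
tcp_pos: [0.4243, -0.3196, 0.07]
tool_rot: [0.444, 0.55, -0.444, 0.551]
force: [-2.4, 0.4, 5.6]
finger_gap: 0.138
```

>>> arm_command([
  [[0,0,0,0],[0,0,0,0],[0,0,0,0]],
])

```text
t: 4.1
tcp_pos: [0.4243, -0.3196, 0.0699]
tool_rot: [0.443, 0.551, -0.443, 0.551]
force: [-2.7, -0.2, 6.1]
finger_gap: 0.135
```

>>> arm_command([
  [[0,0,0,0],[0,0,0,0],[0,0,0,0],[0,0,0,0],[-30,0,0,0],[-40,0,0,0],[-40,0,0,0],[-40,0,0,0],[0,0,0,0]],
], jaw=60)

```text
t: 5.0
tcp_pos: [0.4273, -0.322, 0.2238]
tool_rot: [0.442, 0.547, -0.444, 0.556]
force: [0.7, -0.2, 0.5]
finger_gap: 0.602
```

```bash
python3 -c "
from h import *
plan(.42,.15,.25,76)"
```

```text
t 5.0 tcp [ 0.4273 -0.322   0.2238] jaw -77.6 tilt -1.000 shift [ -30.7   94.7 -462.2] turn 0.461 gap 0.602 F [ 0.7 -0.2  0.5]
```

>>> arm_command([
  [[-5,10,-46,0],[-5,10,-46,0],[-5,10,-46,0],[-5,10,-46,0],[-5,10,-46,0],[-5,10,-46,0],[0,10,-46,0],[0,10,-46,0],[0,10,-46,0],[0,5,-46,0]],
], jaw=100)

```text
t: 6.0
tcp_pos: [0.4183, 0.1523, 0.2478]
tool_rot: [0.443, 0.551, -0.443, 0.551]
force: [0.9, 0.1, -0.0]
finger_gap: 0.999
```

Run:
```python
from h import *
im=shot('top','top1')
c=im[190:335,370:480]
g=cv2.convertScaleAbs(cv2.resize(c,None,fx=4,fy=4,interpolation=cv2.INTER_CUBIC),alpha=1.7,beta=30)
c2=im[190:335,80:200]
g2=cv2.convertScaleAbs(cv2.resize(c2,None,fx=3,fy=4,interpolation=cv2.INTER_CUBIC),alpha=1.7,beta=30)
cv2.imwrite('pics/c3.png',np.hstack([g2,g])[:,:,::-1])
# pointer line: bright blob near predicted bar top
w=((im.min(2)>150)).astype(np.uint8)
n,l,st,ce=cv2.connectedComponentsWithStats(w)
for i in range(1,n):
    x,y=ce[i]
    if 395<x<470 and 262<y<330:
        ys,xs=np.where(l==i);P=np.array([ray('top',a,b,.05)[:2] for a,b in zip(xs,ys)]);P9=np.array([ray('top',a,b,.09)[:2] for a,b in zip(xs,ys)])
        q=P-[.4245,-.3195]; m=q.mean(0)
        v=np.linalg.svd(P9-P9.mean(0))[2][0] if len(P9)>1 else [0,0]
        print(ce[i].round(1),st[i,4],'z05 r %.1f ang %.1f'%(1e3*np.hypot(*m),np.degrees(np.arctan2(m[1],m[0]))),'z09',P9.mean(0).round(4),'axis %.1f'%np.degrees(np.arctan2(v[1],v[0])))
plan(.42,.15,.25,76)
```

```text
[426.  272.5] 22 z05 r 46.9 ang 12.5 z09 [ 0.4709 -0.2974] axis -168.6
[435.  274.8] 5 z05 r 41.7 ang -12.6 z09 [ 0.4661 -0.3159] axis 143.4
[418.6 277.8] 5 z05 r 43.5 ang 37.9 z09 [ 0.46   -0.2816] axis -164.7
[429.3 279.7] 3 z05 r 30.5 ang 6.9 z09 [ 0.4561 -0.3037] axis -136.2
[443.  278.5] 4 z05 r 41.8 ang -38.5 z09 [ 0.4584 -0.3321] axis 121.0
[435.6 288.2] 25 z05 r 14.8 ang -37.0 z09 [ 0.4384 -0.3157] axis -168.7
[413.5 285. ] 2 z05 r 42.8 ang 63.8 z09 [ 0.4451 -0.2703] axis -90.1
[448.8 285. ] 5 z05 r 42.2 ang -63.6 z09 [ 0.445  -0.3434] axis -56.5
[411. 293.] 1 z05 r 44.5 ang 87.8 z09 [ 0.4287 -0.2645] axis 0.0
[451.  293.5] 6 z05 r 41.6 ang -89.2 z09 [ 0.4276 -0.3471] axis 91.7
[413.5 302. ] 2 z05 r 43.6 ang 113.7 z09 [ 0.4103 -0.2689] axis -90.0
[449.7 302.3] 3 z05 r 41.9 ang -115.8 z09 [ 0.4095 -0.3434] axis -136.0
[418.7 308.7] 3 z05 r 43.2 ang 137.1 z09 [ 0.3967 -0.279 ] axis 133.1
t 6.0 tcp [0.4162 0.1584 0.2478] jaw -77.3 tilt -1.000 shift [-2.3  1.9  9. ] turn 0.466 gap 1.003 F [-1.1  3.5  0.3]
```

View pics/c3.png

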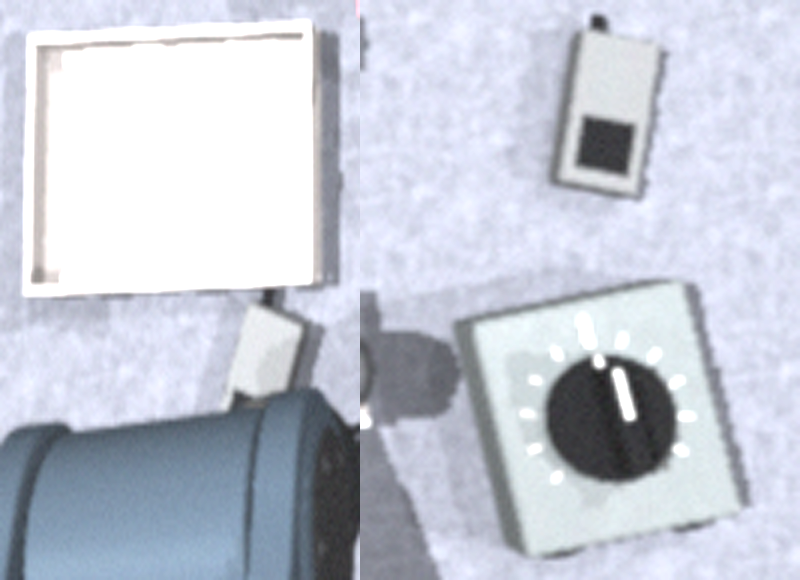

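The pointer line and the long tick now line up to within about 1°: the tick is at 12.5°, the pointer axis at 11.3°, and the blob bearing at 12–15°. Next, the packs.

```bash
cat >> h.py <<'E'
def packs(im,cs,z=.024):
    for (u,v) in cs:
        x0,y0=int(u)-35,int(v)-35;c=im[y0:y0+70,x0:x0+70].astype(int)
        # pack grey: brighter than mat, not bluish
        m=((c.min(2)>62)&(c.max(2)<150)&(c[:,:,2]-c[:,:,0]<8)).astype(np.uint8)
        m=cv2.morphologyEx(m,cv2.MORPH_OPEN,np.ones((3,3)))
        n,l,st,ce=cv2.connectedComponentsWithStats(m)
        k=1+np.argmin([np.hypot(*(ce[i]-35))+(1e3 if st[i,4]<150 else 0) for i in range(1,n)])
        cn=cv2.findContours((l==k).astype(np.uint8),0,1)[0][0]
        P=np.array([ray('top',a[0][0]+x0,a[0][1]+y0,z)[:2]*1000 for a in cn],np.float32)
        (c0,sz,an)=cv2.minAreaRect(P);b=cv2.boxPoints((c0,sz,an));e=[b[1]-b[0],b[2]-b[1]];e=max(e,key=np.linalg.norm)
        print('pack',np.round(c0,1),np.round(sz,1),'yaw %.1f'%np.degrees(np.arctan2(e[1],e[0])))
E
python3 - <<'E'
from h import *
im=np.load('pics/top0.npy')
print(im[280,165],im[265,190],im[215,430],im[280,140])
packs(im,[(432,217),(167,287)])
packs(np.load('pics/top1.npy'),[(432,217)])
E
```

```text
[113 114 117] [111 114 124] [107 108 112] [105 108 118]
pack [ 593.4 -336.9] [48.2 89.1] yaw -11.7
pack [439.3 272. ] [45.7 90.5] yaw -17.9
pack [ 592.4 -336.5] [48.4 91.4] yaw -11.4
```

>>> arm_command([
  [[25,0,0,0.133],[25,0,0,0.133],[25,0,0,0.133],[25,0,0,0.133],[0,0,0,0],[0,0,0,0]],
])

```text
t: 6.65
tcp_pos: [0.418, 0.1502, 0.1479]
tool_rot: [-0.571, -0.416, 0.572, -0.416]
force: [-0.8, -0.2, 0.8]
finger_gap: 1.002
```

```bash
python3 -c "
from h import *
plan(.4393,.272,.003,72)"
```

```text
t 6.7 tcp [0.418  0.1502 0.1479] jaw -107.9 tilt -1.000 shift [ 144.9  -17.  -122.6] turn 0.002 gap 1.002 F [-0.8 -0.2  0.8]
```

>>> arm_command([
  [[-10,-3,-22,0],[0,-3,-25,0],[0,-3,-25,0],[5,-4,-25,0],[40,-4,-26,0],[45,0,0,0],[35,0,0,0],[30,0,0,0],[0,0,0,0],[0,0,0,0]],
])

```text
t: 7.65
tcp_pos: [0.4412, 0.2728, 0.0042]
tool_rot: [0.572, 0.416, -0.572, 0.416]
force: [-0.1, 0.8, -0.7]
finger_gap: 1.002
```

```bash
python3 -c "
from h import *
plan(.4393,.272,.003,72)"
```

```text
t 7.7 tcp [0.4412 0.2728 0.0042] jaw -108.0 tilt -1.000 shift [ 1.2 -1.6  1.3] turn 0.000 gap 1.002 F [-0.1  0.8 -0.7]
```

>>> arm_command([
  [[0,0,0,0],[0,0,0,0],[0,0,0,0],[0,0,0,0],[0,0,0,0],[0,0,0,0],[0,0,0,0]],
], jaw=0, force=50)

```text
t: 8.35
tcp_pos: [0.4414, 0.2728, 0.0052]
tool_rot: [0.573, 0.415, -0.571, 0.416]
force: [-0.0, -0.1, 5.9]
finger_gap: 0.525
```

>>> arm_command([
  [[-25,0,0,0],[-25,0,0,0],[-25,0,0,0],[-25,0,0,0],[0,0,0,0]],
])

```text
t: 8.85
tcp_pos: [0.4425, 0.2734, 0.1069]
tool_rot: [0.575, 0.415, -0.57, 0.416]
force: [0.2, 0.2, -1.9]
finger_gap: 0.525
```

Run:
```python
from h import *
plan(.566,.2865,.10,-88.4)
shot('side','side1')
```

```text
t 8.8 tcp [0.4425 0.2734 0.1069] jaw -108.0 tilt -1.000 shift [  7.8 113.3 -50.6] turn -0.343 gap 0.525 F [ 0.2  0.2 -1.9]
```

View pics/side1.png

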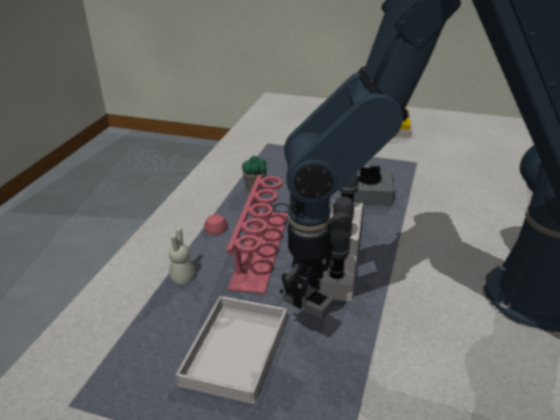

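The pack is in the jaws and clear of the desk, at about (316,303) in the side view. Taking it to the near half of the tray.

>>> arm_command([
  [[0,28,-13,0],[0,28,-13,0],[0,28,-13,0],[0,29,-12,0],[0,0,0,-0.115],[0,0,0,-0.114],[0,0,0,-0.114],[0,0,0,0],[0,0,0,0]],
])

```text
t: 9.8
tcp_pos: [0.5629, 0.2857, 0.1022]
tool_rot: [0.493, 0.507, -0.494, 0.506]
force: [-0.5, -0.8, -1.6]
finger_gap: 0.52
```

```bash
python3 -c "
from h import *
plan(.566,.2865,.012,-88.4)"
```

```text
t 9.8 tcp [0.5629 0.2857 0.1022] jaw -88.5 tilt -1.000 shift [90.2  3.3 -0.7] turn -0.003 gap 0.520 F [-0.5 -0.8 -1.6]
```

>>> arm_command([
  [[30,3,0,0],[30,0,0,0],[20,0,0,0],[8,0,0,0],[0,0,0,0],[0,0,0,0]],
])

```text
t: 10.4
tcp_pos: [0.5673, 0.2864, 0.016]
tool_rot: [0.494, 0.507, -0.493, 0.507]
force: [0.5, 0.4, -0.5]
finger_gap: 0.526
```

>>> arm_command([
  [[0,0,0,0],[0,0,0,0],[0,0,0,0],[-20,0,0,0],[-40,0,0,0],[-40,0,0,0],[-40,0,0,0],[-40,0,0,0],[-40,0,0,0],[-20,0,0,0]],
], jaw=70)

```text
t: 11.4
tcp_pos: [0.5683, 0.2867, 0.2605]
tool_rot: [0.495, 0.506, -0.491, 0.508]
force: [-0.3, 0.9, -0.9]
finger_gap: 0.703
```

```bash
python3 -c "
from h import *
plan(.5924,-.3365,.26,78.5)"
```

```text
t 11.4 tcp [0.5683 0.2867 0.2605] jaw -88.4 tilt -1.000 shift [ -0.8   6.8 623.6] turn 0.229 gap 0.703 F [-0.3  0.9 -0.9]
```

>>> arm_command([
  [[0,0,44,0],[0,0,48,0],[0,1,48,0],[0,1,48,0],[0,1,48,0],[0,1,48,0],[0,1,48,0],[0,1,48,0],[0,1,48,0],[0,0,48,0]],
], jaw=100)

```text
t: 12.4
tcp_pos: [0.5867, -0.1914, 0.256]
tool_rot: [0.493, 0.506, -0.493, 0.507]
force: [0.4, -0.2, -0.0]
finger_gap: 0.997
```

>>> arm_command([
  [[15,0,48,0],[15,0,48,0],[20,0,48,0],[20,0,0,0.115],[20,0,0,0.114],[0,0,0,0],[0,0,0,0]],
])

```text
t: 13.1
tcp_pos: [0.5908, -0.3309, 0.1666]
tool_rot: [-0.547, -0.448, 0.547, -0.448]
force: [-0.8, 0.4, 0.3]
finger_gap: 0.998
```

Run:
```python
from h import *
im=shot('top','top2')
plan(.5924,-.3365,.003,78.5)
cv2.imwrite('pics/t2.png',cv2.convertScaleAbs(im,alpha=1.5)[:,:,::-1])
```

```text
t 13.2 tcp [ 0.5914 -0.3311  0.1675] jaw -101.4 tilt -1.000 shift [164.5   1.7   4.9] turn 0.002 gap 1.000 F [-0.1 -0.5  0.1]
```

View pics/t2.png

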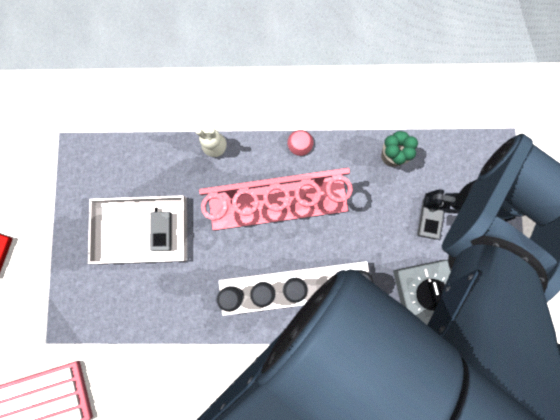

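The first pack lies flat in the tray at (160,230). The second has not moved (432,217), and the jaws are above it.

>>> arm_command([
  [[40,2,5,0],[45,0,0,0],[45,0,0,0],[34,0,0,0],[0,0,0,0],[0,0,0,0]],
])

```text
t: 13.75
tcp_pos: [0.5929, -0.3367, 0.0036]
tool_rot: [0.547, 0.447, -0.547, 0.448]
force: [0.3, -0.2, 0.1]
finger_gap: 0.996
```

>>> arm_command([
  [[0,0,0,0],[0,0,0,0],[0,0,0,0],[0,0,0,0],[0,0,0,0],[0,0,0,0],[0,0,0,0]],
], jaw=0)

```text
t: 14.45
tcp_pos: [0.5932, -0.3375, 0.005]
tool_rot: [0.548, 0.446, -0.547, 0.449]
force: [-0.8, 0.6, 7.6]
finger_gap: 0.528
```

>>> arm_command([
  [[-25,0,0,0],[-40,0,0,0],[-45,0,0,0],[-45,0,0,0],[-45,0,0,0],[-45,0,0,0],[0,0,0,-0.114],[0,0,0,-0.114],[0,0,0,0]],
])

```text
t: 15.35
tcp_pos: [0.5915, -0.3361, 0.2482]
tool_rot: [0.493, 0.506, -0.493, 0.507]
force: [-0.5, -0.2, -1.2]
finger_gap: 0.526
```

```bash
python3 -c "
from h import *
plan(.566,.387,.26,-88.4)"
```

```text
t 15.3 tcp [ 0.5915 -0.3361  0.2482] jaw -88.5 tilt -1.000 shift [ -12.2   -6.2 -723.5] turn -0.001 gap 0.526 F [-0.5 -0.2 -1.2]
```

>>> arm_command([
  [[0,0,-30,0],[0,0,-45,0],[0,0,-45,0],[0,0,-45,0],[0,0,-45,0],[0,0,-45,0],[0,0,-45,0],[0,0,-45,0],[0,0,-45,0],[0,0,-45,0]],
])

```text
t: 16.35
tcp_pos: [0.5794, 0.1003, 0.2471]
tool_rot: [0.494, 0.506, -0.494, 0.506]
force: [0.4, 0.4, -1.2]
finger_gap: 0.527
```

>>> arm_command([
  [[0,-1,-45,0],[0,-1,-45,0],[0,-1,-45,0],[0,-1,-45,0],[0,-1,-45,0],[0,-1,-43,0],[40,0,-20,0],[40,0,0,0],[40,0,0,0],[0,0,0,0]],
])

```text
t: 17.35
tcp_pos: [0.5611, 0.3841, 0.1202]
tool_rot: [0.488, 0.508, -0.499, 0.504]
force: [-1.6, 0.2, -1.6]
finger_gap: 0.526
```

```bash
python3 -c "
from h import *
plan(.566,.387,.013,-88.4)"
```

```text
t 17.4 tcp [0.5611 0.3841 0.1202] jaw -88.6 tilt -1.000 shift [107.1   6.5  -3.4] turn -0.003 gap 0.526 F [-1.6  0.2 -1.6]
```

>>> arm_command([
  [[35,4,-2,0],[35,0,0,0],[25,0,0,0],[10,0,0,0],[0,0,0,0],[0,0,0,0]],
])

```text
t: 17.95
tcp_pos: [0.5719, 0.3889, 0.0244]
tool_rot: [0.495, 0.506, -0.492, 0.507]
force: [0.1, 0.5, -2.3]
finger_gap: 0.526
```

>>> arm_command([
  [[0,0,0,0],[0,0,0,0],[0,0,0,0],[-20,0,0,0],[-40,0,0,0],[-40,0,0,0],[-40,0,0,0],[-40,0,0,0],[-40,0,0,0],[-20,0,0,0]],
], jaw=70)

```text
t: 18.95
tcp_pos: [0.5719, 0.3892, 0.2678]
tool_rot: [0.496, 0.506, -0.491, 0.508]
force: [0.0, 1.8, 0.2]
finger_gap: 0.697
```

Run:
```python
from h import *
plan(.421,.109,.26,8)
im=shot('top','top3');c=im[160:330]
# ring circles & mic heads, from the clear first picture and now
for nm,z in(('top0',0),('top3',0)):
    i=np.load('pics/'+nm+'.npy').astype(int)
    print(nm,[ (tuple(i[v,u])) for u,v in[(229,299),(262,294),(275,198),(290,275)]])
```

```text
t 18.9 tcp [0.5719 0.3892 0.2678] jaw -88.5 tilt -1.000 shift [   5.7 -158.4  276.1] turn 1.458 gap 0.697 F [0.  1.8 0.2]
top0 [(np.int64(66), np.int64(68), np.int64(71)), (np.int64(67), np.int64(70), np.int64(74)), (np.int64(113), np.int64(62), np.int64(69)), (np.int64(222), np.int64(222), np.int64(225))]
top3 [(np.int64(42), np.int64(42), np.int64(44)), (np.int64(40), np.int64(41), np.int64(45)), (np.int64(119), np.int64(65), np.int64(73)), (np.int64(201), np.int64(200), np.int64(201))]
```

Run:
```python
from h import *
s0=np.array([.627,.0148,.12]);st=np.array([.0098,-.0653,0])
for k in range(-2,3):
    P=s0+k*st;print('ring',k,P.round(4),'side',np.round(proj('side',P-[0,0,.005]),1),'top',np.round(proj('top',P-[0,0,.003]),1))
im=np.load('pics/top0.npy').astype(int)
for (u,v) in[(229,299),(262,294),(294,290),(361,282)]:
    c=im[v-22:v+22,u-22:u+22];m=(c.max(2)<100).astype(np.uint8);m=cv2.morphologyEx(m,cv2.MORPH_OPEN,cv2.getStructuringElement(2,(15,15)))
    n,l,s,ce=cv2.connectedComponentsWithStats(m);k=1+np.argmax(s[1:,4]);q=ce[k]+[u-22,v-22];r=s[k]
    print('mic',q.round(1),r,ray('top',*q,.13).round(4))
i3=np.load('pics/top3.npy');a=cv2.resize(i3[180:320,80:380],None,fx=2.6,fy=2.6,interpolation=cv2.INTER_CUBIC)
b=cv2.resize(np.load('pics/side0.npy')[165:310,210:380],None,fx=1.55,fy=1.55)
cv2.imwrite('pics/c4.png',cv2.convertScaleAbs(np.load('pics/side0.npy')[160:310,210:380].repeat(4,0).repeat(4,1),alpha=1.5)[:,:,::-1])
cv2.imwrite('pics/c5.png',cv2.convertScaleAbs(a,alpha=1.5)[:,:,::-1])
```

```text
ring -2 [0.6074 0.1454 0.12  ] side [249.8 243.4] top [214.6 207.6]
ring -1 [0.6172 0.0801 0.12  ] side [255.8 226.1] top [245.6 202.8]
ring 0 [0.627  0.0148 0.12  ] side [261.3 210.2] top [276.6 198. ]
ring 1 [ 0.6368 -0.0505  0.12  ] side [266.4 195.6] top [307.7 193.1]
ring 2 [ 0.6466 -0.1158  0.12  ] side [271.  182.2] top [338.8 188.3]
mic [229.2 298.5] [  8  10  29  25 553] [0.4205 0.1106 0.13  ]
mic [262.2 294.3] [ 10  10  26  26 518] [0.4288 0.0439 0.13  ]
mic [294.7 290.1] [ 11  10  25  26 504] [ 0.4371 -0.0217  0.13  ]
mic [365.6 282.2] [  8  10  36  26 769] [ 0.4526 -0.1642  0.13  ]
```

View pics/c4.png

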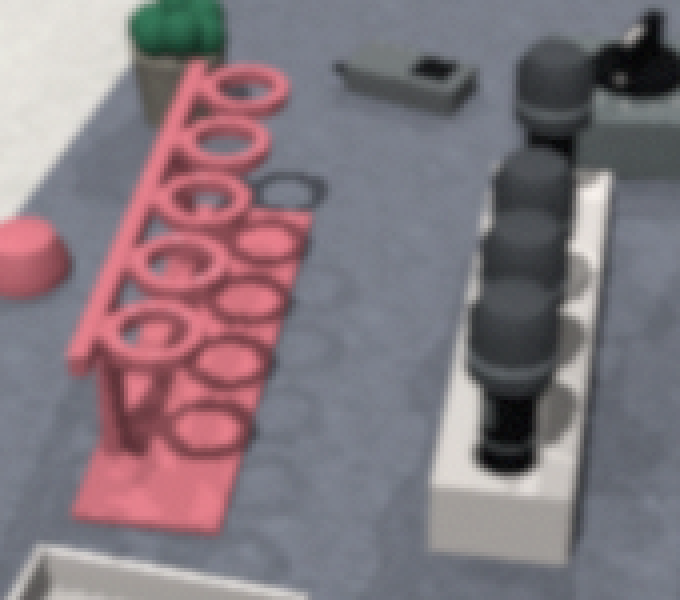

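View pics/c5.png

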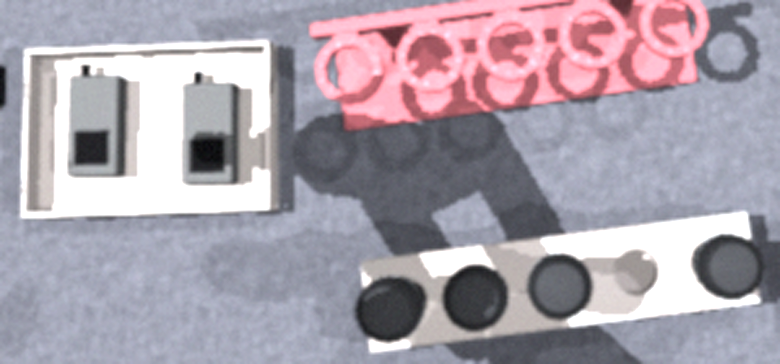

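Both packs lie flat in the tray. The ring centres agree in both views to within 2 px. Now the mics, starting with the one nearest the tray.

>>> arm_command([
  [[0,-26,46,0],[0,-26,46,0],[0,-26,46,0],[0,-26,46,0],[0,-26,46,0],[0,-26,46,0],[0,0,0,-0.14],[0,0,0,-0.14],[0,0,0,-0.14],[0,0,0,-0.14]],
], jaw=100)

```text
t: 20.0
tcp_pos: [0.4292, 0.123, 0.2619]
tool_rot: [0.332, 0.624, -0.333, 0.624]
force: [0.1, 0.2, -0.5]
finger_gap: 0.997
```

>>> arm_command([
  [[0,0,0,-0.14],[0,0,0,-0.14],[0,0,0,-0.14],[0,0,0,-0.14],[0,0,0,-0.14],[0,0,0,-0.14],[0,0,0,-0.14],[0,0,0,-0.14],[0,0,0,0],[0,0,0,0]],
])

```text
t: 21.0
tcp_pos: [0.4294, 0.1233, 0.262]
tool_rot: [-0.047, 0.706, 0.047, 0.705]
force: [0.0, 0.4, 0.7]
finger_gap: 0.994
```

```bash
python3 -c "
from h import *
plan(.4205,.1106,.108,8)"
```

```text
t 21.0 tcp [0.4294 0.1233 0.262 ] jaw 7.6 tilt -1.000 shift [154.  -11.4 -10.5] turn -0.007 gap 0.994 F [0.  0.4 0.7]
```

>>> arm_command([
  [[35,-11,-10,0],[45,0,0,0],[45,0,0,0],[29,0,0,0],[0,0,0,0],[0,0,0,0]],
])

```text
t: 21.6
tcp_pos: [0.4214, 0.111, 0.1083]
tool_rot: [-0.048, 0.706, 0.048, 0.705]
force: [-0.2, 0.0, -0.3]
finger_gap: 1.004
```

>>> arm_command([
  [[0,0,0,0],[0,0,0,0],[0,0,0,0],[0,0,0,0],[0,0,0,0],[0,0,0,0],[0,0,0,0]],
], jaw=0, force=60)

```text
t: 22.3
tcp_pos: [0.4222, 0.1111, 0.1101]
tool_rot: [-0.048, 0.704, 0.048, 0.707]
force: [-1.3, 0.9, 9.1]
finger_gap: 0.571
```

>>> arm_command([
  [[-20,0,0,0],[-35,0,0,0],[-40,0,0,0],[-40,0,0,0],[-40,0,0,0],[-25,0,0,0],[0,0,0,0],[0,0,0,0]],
])

```text
t: 23.1
tcp_pos: [0.4205, 0.1111, 0.3082]
tool_rot: [-0.048, 0.705, 0.048, 0.706]
force: [-0.2, -0.7, -3.8]
finger_gap: 0.573
```

Run:
```python
from h import *
plan(.6074,.1454,.3,8.5)
im=shot('side','side2');cv2.imwrite('pics/c6.png',cv2.convertScaleAbs(im[80:330,200:450].repeat(2,0).repeat(2,1),alpha=1.6,beta=10)[:,:,::-1])
p=status.sense()['tcp_pos'];print([np.round(proj('side',p+[0,0,h]),1) for h in(.03,0,-.1)])
```

```text
t 23.1 tcp [0.4205 0.1111 0.3082] jaw 7.8 tilt -1.000 shift [  8.3   8.7 189.8] turn -0.012 gap 0.573 F [-0.2 -0.7 -3.8]
[array([343. , 155.7]), array([342.3, 169.5]), array([340.1, 212.8])]
```

View pics/c6.png

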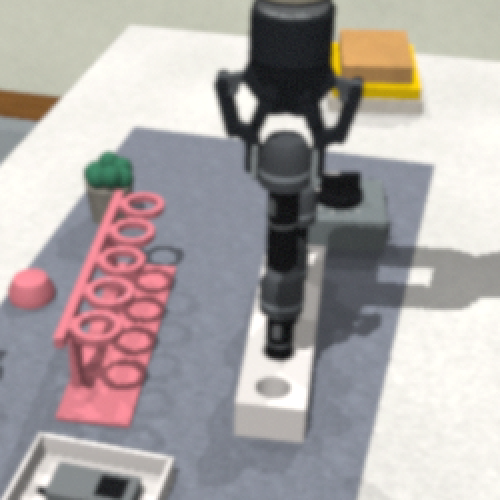

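The mic hangs upright in the jaws, with its head at (343,162) and its tail at (342,213). Its well is empty behind it.

>>> arm_command([
  [[0,2,25,0],[0,2,40,0],[0,2,40,0],[0,2,40,0],[0,1,30,0],[0,0,15,0],[0,0,0,0],[0,0,0,0]],
])

```text
t: 23.95
tcp_pos: [0.6066, 0.1456, 0.3055]
tool_rot: [-0.048, 0.708, 0.048, 0.703]
force: [-0.3, -0.0, -2.9]
finger_gap: 0.567
```

Run:
```python
from h import *
plan(.6074,.1454,.123,8.5)
im=shot('side','side3');cv2.imwrite('pics/c7.png',cv2.convertScaleAbs(im[60:310,150:400].repeat(2,0).repeat(2,1),alpha=1.6,beta=10)[:,:,::-1])
p=status.sense()['tcp_pos'];print([np.round(proj('side',p+[0,0,h]),1) for h in(.03,0,-.1)])
```

```text
t 23.9 tcp [0.6066 0.1456 0.3055] jaw 7.8 tilt -1.000 shift [182.5  -0.4   1.9] turn -0.012 gap 0.567 F [-0.3 -0.  -2.9]
[array([244.6, 152. ]), array([245.4, 165.6]), array([248. , 208.2])]
```

View pics/c7.png

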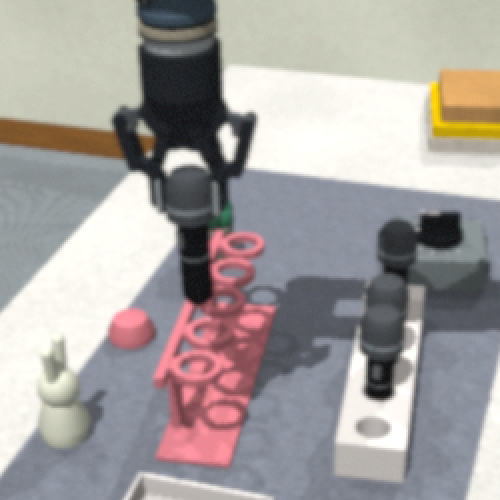

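Tail at (249,209), directly above its ring. Lowering it, watching the force.

>>> arm_command([
  [[30,0,3,0],[40,0,0,0],[20,0,0,0],[15,0,0,0],[15,0,0,0],[15,0,0,0],[15,0,0,0],[0,0,0,0]],
])

```text
t: 24.8
tcp_pos: [0.6087, 0.146, 0.1563]
tool_rot: [-0.048, 0.707, 0.048, 0.704]
force: [-0.6, -0.1, -3.0]
finger_gap: 0.572
```

>>> arm_command([
  [[8,0,0,0],[8,0,0,0],[8,0,0,0],[6,0,0,0],[0,0,0,0],[0,0,0,0]],
])

```text
t: 25.4
tcp_pos: [0.6114, 0.1461, 0.1281]
tool_rot: [-0.048, 0.706, 0.048, 0.705]
force: [0.6, 0.4, -1.5]
finger_gap: 0.57
```

```bash
python3 -c "
from h import *
plan(.6074,.1454,.123,8.5)"
```

```text
t 25.4 tcp [0.6114 0.1461 0.1281] jaw 7.8 tilt -1.000 shift [ 5.1 -0.2 -4.1] turn -0.012 gap 0.570 F [ 0.6  0.4 -1.5]
```

>>> arm_command([
  [[4,0,-2,0],[0,0,0,0],[0,0,0,0]],
])

```text
t: 25.7
tcp_pos: [0.6093, 0.1459, 0.1243]
tool_rot: [-0.048, 0.705, 0.048, 0.705]
force: [0.2, 0.0, -2.9]
finger_gap: 0.566
```

>>> arm_command([
  [[0,0,0,0],[0,0,0,0],[0,0,0,0],[-20,0,0,0],[-30,0,0,0],[-40,0,0,0],[-40,0,0,0],[-20,0,0,0]],
], jaw=85)

```text
t: 26.5
tcp_pos: [0.6112, 0.146, 0.2789]
tool_rot: [-0.048, 0.703, 0.048, 0.708]
force: [0.7, -0.2, 0.3]
finger_gap: 0.849
```

Run:
```python
from h import *
plan(.4288,.0439,.108,8)
im=shot('side','side4');cv2.imwrite('pics/c8.png',cv2.convertScaleAbs(im[60:310,150:400].repeat(2,0).repeat(2,1),alpha=1.6,beta=10)[:,:,::-1])
```

```text
t 26.5 tcp [0.6112 0.146  0.2789] jaw 7.8 tilt -1.000 shift [ 169.5  -76.4 -195.9] turn -0.004 gap 0.849 F [ 0.7 -0.2  0.3]
```

View pics/c8.png

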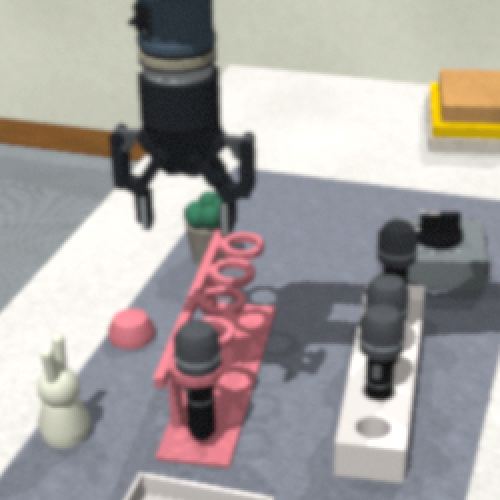

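The first mic hangs in its ring with its head resting on it, crop (197,350). Repeating with the next.

>>> arm_command([
  [[0,-15,-40,0],[0,-15,-39,0],[0,-15,-39,0],[0,-15,-39,0],[0,-16,-39,0],[30,0,0,0],[40,0,0,0],[0,0,0,0],[0,0,0,0]],
], jaw=100)

```text
t: 27.45
tcp_pos: [0.4253, 0.044, 0.2042]
tool_rot: [-0.048, 0.706, 0.048, 0.705]
force: [0.9, 0.5, 0.1]
finger_gap: 0.998
```

```bash
python3 -c "
from h import *
plan(.4288,.0439,.108,8)"
```

```text
t 27.4 tcp [0.4253 0.044  0.2042] jaw 7.8 tilt -1.000 shift [96.2 -0.6  3.6] turn -0.004 gap 0.998 F [0.9 0.5 0.1]
```

>>> arm_command([
  [[30,0,4,0],[40,0,0,0],[25,0,0,0],[0,0,0,0],[0,0,0,0]],
])

```text
t: 27.95
tcp_pos: [0.4309, 0.0445, 0.1104]
tool_rot: [-0.048, 0.705, 0.048, 0.706]
force: [0.6, 0.5, 0.3]
finger_gap: 1.001
```

>>> arm_command([
  [[0,0,0,0],[0,0,0,0],[0,0,0,0],[0,0,0,0],[0,0,0,0],[0,0,0,0],[0,0,0,0]],
], jaw=0)

```text
t: 28.65
tcp_pos: [0.4303, 0.0444, 0.1109]
tool_rot: [-0.048, 0.704, 0.048, 0.706]
force: [-0.8, 0.7, 9.2]
finger_gap: 0.564
```

>>> arm_command([
  [[-20,0,0,0],[-35,0,0,0],[-40,0,0,0],[-40,0,0,0],[-40,0,0,0],[-25,0,0,0],[0,0,0,0],[0,0,0,0]],
])

```text
t: 29.45
tcp_pos: [0.4287, 0.0447, 0.3091]
tool_rot: [-0.048, 0.705, 0.048, 0.705]
force: [0.3, -0.1, -2.9]
finger_gap: 0.565
```

```bash
python3 -c "
from h import *
plan(.6180,.0801,.3,8)"
```

```text
t 29.4 tcp [0.4287 0.0447 0.3091] jaw 7.8 tilt -1.000 shift [  9.1   9.4 192.4] turn -0.004 gap 0.565 F [ 0.3 -0.1 -2.9]
```

>>> arm_command([
  [[0,2,25,0],[0,2,40,0],[0,2,40,0],[0,2,40,0],[0,1,32,0],[0,0,15,0],[0,0,0,0],[0,0,0,0]],
])

```text
t: 30.25
tcp_pos: [0.6167, 0.0795, 0.3063]
tool_rot: [-0.048, 0.708, 0.048, 0.703]
force: [-0.8, 0.1, -3.1]
finger_gap: 0.565
```

Run:
```python
from h import *
plan(.6180,.0801,.125,8)
im=shot('side','side5');p=status.sense()['tcp_pos']
u,v=proj('side',p+[0,0,-.1]);print('tail expected',u,v)
for h in(-.05,-.07,-.09):
    u,v=proj('side',p+[0,0,h]);r=im[int(round(v)),int(u)-25:int(u)+25].max(1);x=np.where(r<70)[0]+int(u)-25
    print(h,round(u,1),x.min() if len(x) else 0,x.max() if len(x) else 0,x.mean() if len(x) else 0)
```

```text
t 30.2 tcp [0.6167 0.0795 0.3063] jaw 7.8 tilt -1.000 shift [181.3   0.2   2.6] turn -0.004 gap 0.565 F [-0.8  0.1 -3.1]
tail expected 254.37095688019568 191.20764379495287
-0.05 253.3 244 266 255.0
-0.07 253.7 244 260 252.0
-0.09 254.2 246 278 256.4736842105263
```

>>> arm_command([
  [[30,0,1,0],[40,0,0,0],[20,0,0,0],[15,0,0,0],[15,0,0,0],[15,0,0,0],[15,0,0,0],[0,0,0,0]],
])

```text
t: 31.1
tcp_pos: [0.6174, 0.0798, 0.1575]
tool_rot: [-0.047, 0.707, 0.048, 0.704]
force: [-0.4, 0.9, -2.0]
finger_gap: 0.563
```

>>> arm_command([
  [[8,0,0,0],[8,0,0,0],[8,0,0,0],[6,0,0,0],[3,0,0,0],[0,0,0,0],[0,0,0,0]],
])

```text
t: 31.8
tcp_pos: [0.6196, 0.0796, 0.1263]
tool_rot: [-0.048, 0.705, 0.048, 0.706]
force: [0.6, 0.1, -1.6]
finger_gap: 0.568
```

```bash
python3 -c "
from h import *
plan(.6180,.0801,.124,8)"
```

```text
t 31.8 tcp [0.6196 0.0796 0.1263] jaw 7.8 tilt -1.000 shift [ 2.3  0.7 -1.6] turn -0.004 gap 0.568 F [ 0.6  0.1 -1.6]
```

Release and go for mic 3, above (.437, −.022).

>>> arm_command([
  [[2,0,-1,0],[0,0,0,0],[0,0,0,0]],
])

```text
t: 32.1
tcp_pos: [0.6185, 0.0795, 0.1244]
tool_rot: [-0.048, 0.705, 0.048, 0.706]
force: [-0.4, -0.0, -2.6]
finger_gap: 0.567
```

>>> arm_command([
  [[0,0,0,0],[0,0,0,0],[0,0,0,0],[-20,0,0,0],[-30,0,0,0],[-40,0,0,0],[-40,0,0,0],[-20,0,0,0]],
], jaw=85)

```text
t: 32.9
tcp_pos: [0.6203, 0.0795, 0.2788]
tool_rot: [-0.048, 0.703, 0.048, 0.708]
force: [0.0, 0.5, 0.4]
finger_gap: 0.852
```

>>> arm_command([
  [[0,-15,-40,0],[0,-15,-39,0],[0,-15,-39,0],[0,-15,-39,0],[0,-16,-39,0],[30,0,0,0],[40,0,0,0],[0,0,0,0],[0,0,0,0]],
], jaw=100)

```text
t: 33.8
tcp_pos: [0.4346, -0.0224, 0.2045]
tool_rot: [-0.048, 0.706, 0.048, 0.705]
force: [-0.1, -0.1, 0.9]
finger_gap: 1.001
```

```bash
python3 -c "
from h import *
plan(.4375,-.0217,.109,8)"
```

```text
t 33.8 tcp [ 0.4346 -0.0224  0.2045] jaw 7.8 tilt -1.000 shift [95.5  0.3  3. ] turn -0.004 gap 1.001 F [-0.1 -0.1  0.9]
```

>>> arm_command([
  [[30,0,2,0],[40,0,0,0],[26,0,0,0],[0,0,0,0],[0,0,0,0]],
])

```text
t: 34.3
tcp_pos: [0.4381, -0.0223, 0.1095]
tool_rot: [-0.049, 0.705, 0.048, 0.706]
force: [-0.5, -0.2, 0.4]
finger_gap: 0.997
```

>>> arm_command([
  [[0,0,0,0],[0,0,0,0],[0,0,0,0],[0,0,0,0],[0,0,0,0],[0,0,0,0],[0,0,0,0]],
], jaw=0)

```text
t: 35.0
tcp_pos: [0.4378, -0.0225, 0.11]
tool_rot: [-0.049, 0.704, 0.048, 0.707]
force: [-1.2, -0.5, 9.1]
finger_gap: 0.572
```

>>> arm_command([
  [[-20,0,0,0],[-35,0,0,0],[-40,0,0,0],[-40,0,0,0],[-40,0,0,0],[-25,0,0,0],[0,0,0,0],[0,0,0,0]],
])

```text
t: 35.8
tcp_pos: [0.4358, -0.0219, 0.308]
tool_rot: [-0.048, 0.706, 0.048, 0.705]
force: [-0.5, -0.0, -2.0]
finger_gap: 0.567
```

>>> arm_command([
  [[0,2,25,0],[0,2,40,0],[0,2,40,0],[0,2,40,0],[0,1,32,0],[0,0,14,0],[0,0,0,0],[0,0,0,0]],
])

```text
t: 36.6
tcp_pos: [0.6227, 0.0129, 0.3054]
tool_rot: [-0.048, 0.708, 0.049, 0.703]
force: [0.0, -0.2, -2.9]
finger_gap: 0.566
```

Run:
```python
from h import *
plan(.6275,.0148,.125,8)
im=shot('side','side6');p=status.sense()['tcp_pos']
for h in(-.05,-.07,-.09):
    u,v=proj('side',p+[0,0,h]);r=im[int(round(v)),int(u)-25:int(u)+25].max(1);x=np.where(r<70)[0]+int(u)-25
    print(h,round(u,1),x)
```

```text
t 36.6 tcp [0.6227 0.0129 0.3054] jaw 7.8 tilt -1.000 shift [180.4   1.    6.1] turn -0.004 gap 0.566 F [ 0.  -0.2 -2.9]
-0.05 261.1 [254 255 256 257 258 259 260 261 262 263 264 265 266 267 268]
-0.07 261.4 [253 254 255 256 257 258 259 260 261 262 263 264 265 266 267 268]
-0.09 261.8 [245 246 247 248 249 250 251 252 253 254 255 256 257 258 259 260 261 262
 263 264 265 266 267 268]
```

>>> arm_command([
  [[30,1,5,0],[40,0,0,0],[20,0,0,0],[15,0,0,0],[15,0,0,0],[15,0,0,0],[15,0,0,0],[0,0,0,0]],
])

```text
t: 37.45
tcp_pos: [0.6262, 0.0144, 0.1561]
tool_rot: [-0.047, 0.708, 0.048, 0.703]
force: [-0.2, 0.8, -1.9]
finger_gap: 0.562
```

>>> arm_command([
  [[8,0,0,0],[8,0,0,0],[8,0,0,0],[6,0,0,0],[2,0,0,0],[0,0,0,0],[0,0,0,0]],
])

```text
t: 38.15
tcp_pos: [0.6297, 0.0144, 0.1264]
tool_rot: [-0.048, 0.705, 0.048, 0.706]
force: [-0.5, -0.6, -2.5]
finger_gap: 0.569
```

```bash
python3 -c "
from h import *
plan(.6275,.0148,.124,8)"
```

```text
t 38.1 tcp [0.6297 0.0144 0.1264] jaw 7.8 tilt -1.000 shift [ 2.4  0.7 -2.1] turn -0.004 gap 0.569 F [-0.5 -0.6 -2.5]
```

>>> arm_command([
  [[2,0,-1,0],[0,0,0,0],[0,0,0,0]],
])

```text
t: 38.45
tcp_pos: [0.6284, 0.0142, 0.1244]
tool_rot: [-0.048, 0.705, 0.048, 0.706]
force: [0.5, 0.5, -2.0]
finger_gap: 0.565
```

>>> arm_command([
  [[0,0,0,0],[0,0,0,0],[0,0,0,0],[-20,0,0,0],[-30,0,0,0],[-40,0,0,0],[-40,0,0,0],[-20,0,0,0]],
], jaw=85)

```text
t: 39.25
tcp_pos: [0.6302, 0.014, 0.2788]
tool_rot: [-0.049, 0.703, 0.048, 0.708]
force: [0.2, -0.0, 1.4]
finger_gap: 0.853
```

>>> arm_command([
  [[0,-28,-40,0],[0,-29,-39,0],[0,-29,-39,0],[0,-29,-39,0],[0,-28,-39,0],[30,0,0,0],[40,0,0,0],[0,0,0,0],[0,0,0,0]],
], jaw=100)

```text
t: 40.15
tcp_pos: [0.4537, -0.154, 0.2045]
tool_rot: [-0.048, 0.706, 0.048, 0.705]
force: [-0.4, 0.6, -0.0]
finger_gap: 1.001
```

```bash
python3 -c "
from h import *
plan(.4535,-.154,.109,8)"
```

```text
t 40.1 tcp [ 0.4537 -0.154   0.2045] jaw 7.8 tilt -1.000 shift [95.5 -0.  -0.1] turn -0.004 gap 1.001 F [-0.4  0.6 -0. ]
```

>>> arm_command([
  [[30,0,0,0],[40,0,0,0],[26,0,0,0],[0,0,0,0],[0,0,0,0]],
])

```text
t: 40.65
tcp_pos: [0.4551, -0.1545, 0.1097]
tool_rot: [-0.049, 0.705, 0.048, 0.706]
force: [0.1, 0.5, 1.9]
finger_gap: 1.0
```

>>> arm_command([
  [[0,0,0,0],[0,0,0,0],[0,0,0,0],[0,0,0,0],[0,0,0,0],[0,0,0,0],[0,0,0,0]],
], jaw=0)

```text
t: 41.35
tcp_pos: [0.4545, -0.1547, 0.1101]
tool_rot: [-0.049, 0.705, 0.047, 0.706]
force: [-2.3, -0.0, 8.2]
finger_gap: 0.567
```

>>> arm_command([
  [[-20,0,0,0],[-35,0,0,0],[-40,0,0,0],[-40,0,0,0],[-40,0,0,0],[-25,0,0,0],[0,0,0,0],[0,0,0,0]],
])

```text
t: 42.15
tcp_pos: [0.4531, -0.1537, 0.3084]
tool_rot: [-0.048, 0.705, 0.048, 0.706]
force: [-0.8, 0.5, -2.9]
finger_gap: 0.567
```

>>> arm_command([
  [[0,2,25,0],[0,2,40,0],[0,2,40,0],[0,2,40,0],[0,2,35,0],[0,1,16,0],[0,0,0,0],[0,0,0,0]],
])

```text
t: 42.95
tcp_pos: [0.6448, -0.1161, 0.3054]
tool_rot: [-0.047, 0.707, 0.049, 0.703]
force: [0.0, -0.9, -1.9]
finger_gap: 0.567
```

Run:
```python
from h import *
plan(.6470,-.1158,.125,8)
im=shot('side','side7');p=status.sense()['tcp_pos']
print([np.round(proj('side',p+[0,0,h]),1) for h in(.03,0,-.1)])
cv2.imwrite('pics/c9.png',cv2.convertScaleAbs(im[60:310,150:400].repeat(2,0).repeat(2,1),alpha=1.6,beta=10)[:,:,::-1])
```

```text
t 43.0 tcp [ 0.6448 -0.1161  0.3054] jaw 7.8 tilt -1.000 shift [180.4  -0.4   3.2] turn -0.003 gap 0.567 F [ 0.  -0.9 -1.9]
[array([269.3, 100.4]), array([269.6, 112.4]), array([270.8, 150.3])]
```

View pics/c9.png

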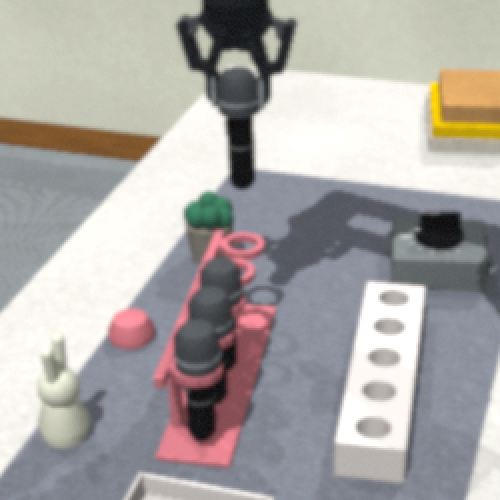

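Three mics hang in their rings at crop (199,345), (211,308) and (221,272). The fourth is held upright above the last ring (242,243), and the dock is empty.

>>> arm_command([
  [[30,0,2,0],[40,0,0,0],[20,0,0,0],[15,0,0,0],[15,0,0,0],[15,0,0,0],[15,0,0,0],[0,0,0,0]],
])

```text
t: 43.8
tcp_pos: [0.6461, -0.1159, 0.1556]
tool_rot: [-0.047, 0.707, 0.049, 0.704]
force: [0.5, 0.3, -3.1]
finger_gap: 0.57
```

>>> arm_command([
  [[8,0,0,0],[8,0,0,0],[8,0,0,0],[6,0,-1,0],[4,0,0,0],[0,0,0,0],[0,0,0,0]],
])

```text
t: 44.5
tcp_pos: [0.6475, -0.1165, 0.1243]
tool_rot: [-0.048, 0.705, 0.048, 0.706]
force: [0.8, 0.3, -1.5]
finger_gap: 0.567
```

```bash
python3 -c "
from h import *
plan(.6470,-.1158,.124,8)"
```

```text
t 44.5 tcp [ 0.6475 -0.1165  0.1243] jaw 7.8 tilt -1.000 shift [ 0.3  0.7 -0.4] turn -0.004 gap 0.567 F [ 0.8  0.3 -1.5]
```

>>> arm_command([
  [[0,0,0,0],[0,0,0,0],[0,0,0,0],[-20,0,0,0],[-30,0,0,0],[-40,0,0,0],[-40,0,0,0],[-40,0,0,0],[0,0,0,0]],
], jaw=85)

```text
t: 45.4
tcp_pos: [0.6509, -0.1176, 0.3023]
tool_rot: [-0.05, 0.7, 0.046, 0.71]
force: [1.0, -1.2, 1.2]
finger_gap: 0.851
```

>>> arm_command([
  [[0,20,-40,0],[0,20,-40,0],[0,20,-40,0],[0,20,-40,0],[0,20,-40,0],[0,20,-30,0],[0,0,0,0],[0,0,0,0]],
])

```text
t: 46.2
tcp_pos: [0.4029, -0.0285, 0.2946]
tool_rot: [-0.048, 0.705, 0.048, 0.706]
force: [0.6, 0.3, -0.0]
finger_gap: 0.854
```

Run:
```python
from h import *
for n in('top','side'): im=shot(n,n+'9');cv2.imwrite('pics/f_'+n+'.png',cv2.convertScaleAbs(im,alpha=1.6,beta=10)[:,:,::-1])
print(status.sense()['t'])
```

```text
46.3
```

View pics/f_top.png

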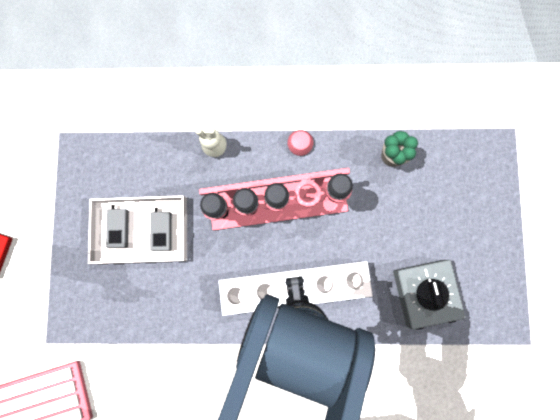

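View pics/f_side.png

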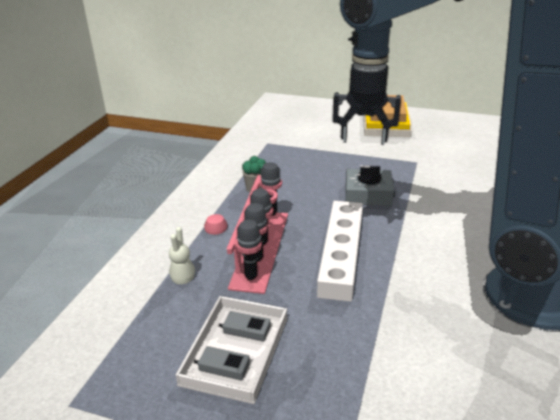

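Everything is in place in both views: four mics in their rings, both packs flat in the tray, the pointer on the long tick, and the rabbit, mouse and plant where they were. Handing in.

```bash
python3 -c "
from h import *
print(ticket.sign_off())"
```

```text
the job is handed in; nothing more can be done
None
```

I turned the gain knob to the zero mark first, then laid both receiver packs in the tray. After that I hung the four microphones that were there, each in a ring of its own. The job was handed in at about 46 s.

- **Knob:** my one numerical check, made right after turning it, put the zero mark at 12.5° and the pointer line at 11.3°. The bearing from the knob's centre read 12° to 15°, depending on where I put that centre. So it is within about 1° by the line and at most 3° by the bearing. The final picture still shows the pointer on the long mark.
- **Packs:** the final top and side views show both lying flat and apart in the tray. I released the second one about 1 cm above the tray floor, and it landed flat. Neither pack was seen to be knocked aside.
- **Microphones:** all four hang upright with their heads on their rings, and the dock is empty. Early on, an open finger passed within a few millimetres above a microphone still in the dock. I felt no contact and saw no sign of any.
- **Other things:** the rabbit, mouse and plant look to be where they started. The robot was touching nothing at hand-in, and none of my other checks disagreed.

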